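# Turn the loaded casting tray and stack the carrier on it

### The job

Without lifting or tipping the grey tray of fresh castings, push it round on the plywood drying board until its orange end faces the board's orange stripe and the tray stands square to the board and wholly on it. Then take the blue carrier tray from the pail by its handle and set it on the grey one with its own orange end the opposite way, so that its feet sit in the saddles and it stacks level above the castings instead of nesting onto them. Leave the tin, the tan cup and the clear cup standing where they are, and let go of everything.

Things in the scene. Friction and masses are not known exactly. Their poses are not given: they have to be found in the camera images.
- drying_board: Fixed plywood drying board lying on the bench, 240 x 240 mm, 6 mm thick; origin at the centre of its underside (top face at z = 6 mm). Own x points to the edge that carries the flat orange stripe, z up.
- stripe (a point): Middle of the flat orange stripe painted along the board's +x edge, on its top face, 105 mm from the board's centre.
- loaded_tray: Grey tray of castings, 136 x 96 mm, rim 50 mm high, loose on the board, 0.45 to 0.8 kg; origin under its centre, x lengthwise to its one orange end, z up. Too wide to grasp. Band z 25-50 mm full size, walls 3-4 mm; below it a body 124 x 71 mm whose well inside is 118 x 65 mm, floor at z = 3 mm. Two red castings across the middle (x = 0, y = +-16 mm, 29 mm wide, tops at z = 36 mm) are part of it.
- pocket_orange (a point): Middle of the empty part of the grey tray's well at the orange end: tray x = +42 mm, y = 0, 15 mm above its underside (axes as the tray's). The pocket is 65 mm wide and reaches from x = 15 to 59 mm: fingertips put in there, shut or spread to just within its width but not squeezing, can push its walls from inside and so turn and drag the tray.
- pocket_plain (a point): The like pocket at the grey tray's plain grey end: tray x = -42 mm, y = 0, 15 mm above its underside.
- carrier_grip (a point): Centre of the handle of the blue carrier, 90 mm above its underside: black bar 14 x 14 mm along the carrier's own y over its middle, 70 mm clear length, uprights at both ends; grip from above across x. Axes of the carrier: x lengthwise to its orange end, z up. The carrier is a tray of the grey one's shape and size, 0.25 kg, loose, at first on a plywood sheet (top z = 0.1875 m) on the pail's lid.
- carrier_orange_end (a point): Middle of the outside of the carrier's orange end wall, 68 mm from its centre along +x, 40 mm above its underside. Each tray has feet 7 mm high under its long sides at its own x = +52 and -30 mm, and saddles inside its rim, 6 mm below it, at x = -52 and +30 mm: feet meet saddles only when the orange ends are opposite; otherwise they sink inside.
- saddle_plane (a point): Point over the middle of the grey tray, 44 mm above its underside (axes as the tray's): where the underside of a properly stacked carrier comes (its handle centre 134 mm above the grey tray's underside). Seated feet have 2 mm of play crosswise and 4 mm lengthwise to either side.
- tin_small: Bystander on the bench beside the board: small primer tin, upright, 67 mm across, 68 mm high; origin at the centre of its underside.
- cup_tan: Bystander on the bench beside the board: tan mixing cup, upright, 66 mm across, 78 mm high; origin at the centre of its underside.
- cup_clear: Bystander on the bench beside the board: clear cup with set red resin in it, upright, 66 mm across, 80 mm high; origin at the centre of its underside.

How it is judged:
By the outcome, as a careful person would: the job done as asked, in the order asked, and still so for the second after the job is handed in, with the robot touching nothing.
It also fails if it takes over 64 s, if anything falls off the work surface, if the arm or the gripper's body presses on something with over 40 N, if the wrist force passes 120 N, or if a joint passes its speed limit or range.

### The arm

A 7-joint arm with a two-finger parallel gripper is mounted at the origin on a cart in front of the work surface, level with it; the furniture and walls round the work are solid. World frame = base frame: x ahead of the robot, y to its left, z up, the work surface at z = 0. Lengths are in m, angles in rad, forces in N, time in s.
With the tool pointing down it reaches from about 0.4 to 0.85 m from the base axis. Payload 6.9 kg.
Tool frame: the origin (TCP) lies midway between the tips of the shut fingers; the grasp point (between the pads) lies 19 mm behind it (pinch_z is the distance from the TCP to the grasp point, in m); z points along the fingers, y is the direction in which the jaws open and shut (so a half turn about z gives the same grasp; the last joint's range is limited). The gripper opens to 85 mm and grips with 20 to 120 N. Pads are 22 mm wide; open, the fingers measure 114 mm over their backs; the gripper's body (76 mm by 85 mm) begins 54 mm behind the grasp point. The pads swing forward as they close: fully open they stand 13 mm farther back than shut.
Start: joints at [-1.165, 0.507, -0.238, 1.5, 0.126, 1.149, -0.155], TCP at [0.185, 0.597, 0.231] pointing down, gripper open.
Joint ranges: [-3.08, 3.08], [-0.24, 2.05], [-1.43, 1.35], [0, 2.5], [-1.52, 4.66], [0.17, 1.96], [-2.89, 2.89]. Speed limits (rad/s): [2.39, 2.39, 3.14, 3.14, 3.14, 3.14, 3.14].

### API

Orientations are given as a unit quaternion [x, y, z, w].
In Python, from station import * gives the robot as it stands. Calls block until the motion is done:
- move_to(position, orientation): joint-space move of the TCP to a pose.
- movel(position, ori=None, speed=0.15, until_force=None): straight line of the TCP; ori=None keeps the orientation; speed is the mean speed in m/s. With until_force (N) it stops when the force on the tool has changed by that much, and returns True; else False.
- move_j(angles): joint-space move.
- grip(opening): finger opening in m; the grip force is fixed at half the most; returns when the fingers have stopped.
- wait(seconds).
- solve_ik(position, orientation): joint angles nearest the present ones, or None.
- get_obs(): the state.
- capture(name): name is "scene" or "side" or "wrist"; returns (picture, depth): 400x640x3 uint8, blue, green, red; 400x640 float32, m along the optical axis (not along the pixel's ray), 0 where there is no reading.
- get_calibration(name): a dict with "mtx" (3x3 intrinsics, pixels), "rvec" (rotation vector, rad) and "tvec" (3), from world to camera coordinates, as OpenCV has them. Camera axes: x right, y down, z forward; pixel columns grow to the right and rows downward; lengths in m; the calibration is good to about 2 mm. A picture is of the moment at which its call begins: read the wrist's pose just before it. get_calibration takes no time and is no camera call; for the wrist camera it gives the pose at the moment of the call.
A pose or a line that the arm cannot do raises MotionError and nothing moves.
- close_job(): hands the job in, once; it reports no verdict.
Trained networks look in the newest picture that a camera, given by its name, has taken for a name from the list of things; names that differ only in an ending like _2 or _b are one class to them, and where a whole thing is asked for, a point or a joint stands for the part that bears it (a point fixed in the world has none). Each returns a list of dicts, best first, with "confidence" (0 to 1); they miss things now and then, are a little off and sometimes report something else, mostly with a low value. They report only what shows in the picture. A call takes as long as a camera call.
- masks_of(label, camera): "mask" (400x640 bool, what is visible of it) and "box" ([left, top, right, bottom] in pixels, round what is visible of it).
- spot_point(label, camera): "uv" ([column, row] in pixels: a listed point, or the origin of a listed thing).
The state is a dict: "time": time; "joints": joint angles; "qvel": joint speeds; "tau": joint torques, N m; "position": TCP position; "tcp_rot": TCP orientation; "force": force on the tool from outside, world axes, zero at the start; "ft_torque": the same for the moment, N m; "gripper_width": finger opening in m.
Only numpy, scipy, OpenCV 4.12 (cv2) and the standard library are available. Lean on these libraries where they do the work, as an engineer would, in place of code of your own. Each camera call takes 0.05 s, during which the arm holds its last target. There are 200 camera calls.

## Working session

There is one attempt and no reset: what is moved stays moved. The work goes in short steps, each a Python script; the robot and the scene stay as the last script left them, time stands still between calls to the robot, and variables do not carry over. Pictures are saved under pics/ and viewed, about 8 in all and at most 12, crops included, and the job is handed in when it is done.

```bash
mkdir -p pics; ls; cat > h.py <<'E'
from station import *
import numpy as np, cv2
from scipy.spatial.transform import Rotation as R
def cal(n):
    c=get_calibration(n); return np.array(c["mtx"],float),R.from_rotvec(np.ravel(c["rvec"])).as_matrix(),np.ravel(c["tvec"])
def ray(n,uv,z,c=None):
    K,Rm,t=c or cal(n); d=Rm.T@np.linalg.solve(K,[uv[0],uv[1],1.]); o=-Rm.T@t
    return o+d*(z-o[2])/d[2]
def cloud(depth,c):
    K,Rm,t=c; v,u=np.mgrid[:400,:640]; z=depth
    p=np.stack([(u-K[0,2])/K[0,0]*z,(v-K[1,2])/K[1,1]*z,z],-1)
    return (p-t)@Rm
def proj(n,p,c=None):
    K,Rm,t=c or cal(n); q=K@(Rm@np.asarray(p)+t); return q[:2]/q[2]
E
python3 - <<'E'
from h import *
for n in ("scene","side"):
    c=cal(n); print(n,"cam at",-c[1].T@c[2])
    im,d=capture(n); cv2.imwrite(f"pics/{n}0.png",im)
    P=cloud(d,c)
    for l in ("drying_board","stripe","loaded_tray","pocket_orange","pocket_plain","carrier_grip","carrier_orange_end","tin_small","cup_tan","cup_clear"):
        s=spot_point(l,n)[:2]
        for r in s:
            u,v=np.round(r["uv"]).astype(int)
            z={"drying_board":0,"stripe":.006,"loaded_tray":.006,"pocket_orange":.021,"pocket_plain":.021,"carrier_grip":.2775,"carrier_orange_end":.2275}.get(l,0)
            print(l,round(r["confidence"],2),(u,v),"ray",ray(n,r["uv"],z,c).round(3),"dep",P[min(v,399),min(u,639)].round(3))
print(get_obs()["time"])
E
```

```text
pics
scene cam at [-0.31543698  1.0270343   0.80494631]
drying_board 0.75 (np.int64(294), np.int64(274)) ray [0.461 0.341 0.   ] dep [0.407 0.389 0.055]
stripe 0.65 (np.int64(256), np.int64(269)) ray [0.541 0.404 0.006] dep [0.191 0.659 0.332]
loaded_tray 0.93 (np.int64(299), np.int64(274)) ray [0.446 0.336 0.006] dep [0.403 0.376 0.05 ]
pocket_orange 0.88 (np.int64(313), np.int64(264)) ray [0.434 0.296 0.021] dep [0.158 0.566 0.311]
pocket_plain 0.89 (np.int64(282), np.int64(277)) ray [0.452 0.39  0.021] dep [0.435 0.404 0.038]
carrier_grip 0.91 (np.int64(367), np.int64(132)) ray [ 0.537 -0.022  0.278] dep [ 0.534 -0.018  0.279]
carrier_orange_end 0.77 (np.int64(366), np.int64(135)) ray [ 0.6   -0.096  0.228] dep [ 1.193 -0.822 -0.144]
carrier_orange_end 0.63 (np.int64(258), np.int64(268)) ray [0.303 0.573 0.228] dep [0.191 0.655 0.332]
tin_small 0.94 (np.int64(304), np.int64(320)) ray [0.316 0.441 0.   ] dep [0.294 0.462 0.028]
cup_tan 0.68 (np.int64(328), np.int64(240)) ray [0.507 0.163 0.   ] dep [0.482 0.191 0.026]
cup_clear 0.85 (np.int64(245), np.int64(312)) ray [ 0.435  0.523
[... 841 characters left out ...]
.321 0.014]
pocket_plain 0.89 (np.int64(307), np.int64(223)) ray [0.444 0.374 0.021] dep [0.448 0.384 0.01 ]
carrier_grip 0.68 (np.int64(422), np.int64(225)) ray [ 0.533 -0.027  0.278] dep [ 0.528 -0.031  0.283]
carrier_grip 0.45 (np.int64(287), np.int64(207)) ray [0.296 0.187 0.278] dep [0.428 0.5   0.007]
carrier_orange_end 0.59 (np.int64(445), np.int64(242)) ray [ 0.585 -0.061  0.228] dep [ 0.596 -0.052  0.215]
tin_small 0.77 (np.int64(266), np.int64(229)) ray [0.319 0.435 0.   ] dep [0.308 0.403 0.031]
cup_tan 0.9 (np.int64(354), np.int64(261)) ray [0.496 0.168 0.   ] dep [0.479 0.148 0.026]
cup_clear 0.57 (np.int64(287), np.int64(207)) ray [0.433 0.507 0.   ] dep [0.428 0.5   0.007]
1.1
```

```bash
python3 - <<'E'
from h import *
a=cv2.imread("pics/scene0.png")[80:380,120:520]; b=cv2.imread("pics/side0.png")[100:400,180:580]
cv2.imwrite("pics/v1.png",np.vstack([cv2.resize(a[:,:],(400,300)),b]))
o=get_obs(); print(o["position"],o["tcp_rot"])
q=o["tcp_rot"]; print(R.from_quat(q).as_matrix().round(2))
c=cal("wrist"); print("wcam",-c[1].T@c[2],c[1].round(2).tolist(),c[0])
movel([.185,.597,.36],speed=.3)
move_to([.43,.31,.40],[1,0,0,0])
c=cal("wrist"); im,d=capture("wrist"); cv2.imwrite("pics/w0.png",im); np.savez("w0.npz",d=d,K=c[0],R=c[1],t=c[2])
print("wcam",-c[1].T@c[2])
for l,z in dict(drying_board=0,stripe=.006,loaded_tray=.006,pocket_orange=.021,pocket_plain=.021,tin_small=0,cup_tan=0,cup_clear=0).items():
    for r in spot_point(l,"wrist")[:2]: print(l,round(r["confidence"],2),np.round(r["uv"]),ray("wrist",r["uv"],z,c).round(4))
print(get_obs()["time"],get_obs()["joints"])
E
```

```text
[0.18518467 0.5969184  0.23126838] [ 1.49845452e-01  9.88709431e-01 -2.42174030e-05 -2.50394637e-05]
[[-0.96  0.3  -0.  ]
 [ 0.3   0.96 -0.  ]
 [ 0.   -0.   -1.  ]]
wcam [0.10907653 0.62079285 0.37360114] [[0.3, 0.96, 0.0], [0.91, -0.28, 0.31], [0.3, -0.09, -0.95]] [[341.96133515   0.         318.37158789]
 [  0.         341.96133515 196.48648429]
 [  0.           0.           1.        ]]
wcam [0.50872282 0.31133987 0.54165657]
stripe 0.94 [254.  61.] [0.5416 0.4046 0.006 ]
loaded_tray 0.92 [303. 131.] [0.4405 0.3343 0.006 ]
loaded_tray 0.59 [303. 132.] [0.44  0.335 0.006]
pocket_orange 0.93 [328. 139.] [0.4312 0.2966 0.021 ]
pocket_plain 0.72 [272. 126.] [0.4506 0.3807 0.021 ]
tin_small 0.79 [243. 208.] [0.3115 0.4382 0.    ]
cup_tan 0.82 [415.  92.] [0.4997 0.165  0.    ]
cup_clear 0.58 [183. 136.] [0.4327 0.5245 0.    ]
3.85 [-0.97225686  0.28175301  0.43060274  1.42471041 -0.11702864  1.46045549
 -2.11429737]
```

View pics/v1.png

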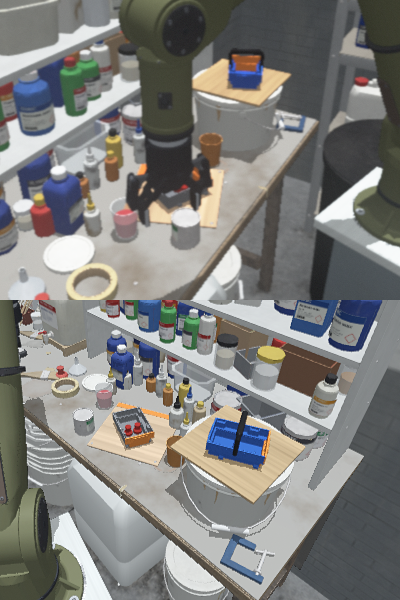

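View pics/w0.png

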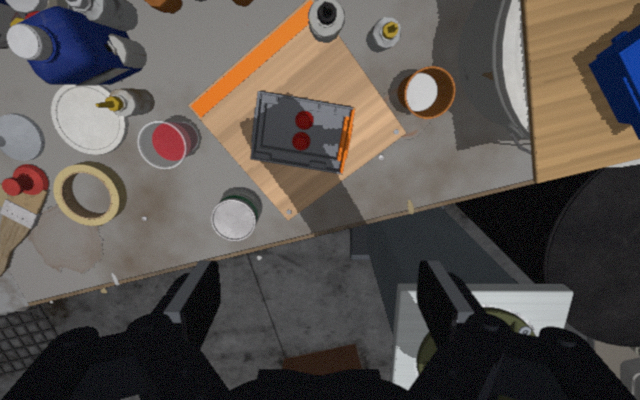

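```bash
cat >> h.py <<'E'
def tray_fit(P,im,xy,z0=.050,z1=.064,r=.095):
    """rim rectangle (centre, yaw of orange end) of tray near xy"""
    m=(P[...,2]>z0)&(P[...,2]<z1)&(np.hypot(P[...,0]-xy[0],P[...,1]-xy[1])<r)
    m=cv2.morphologyEx(m.astype(np.uint8),cv2.MORPH_OPEN,np.ones((2,2)))>0
    q=P[m][:,:2]; (c,s,a)=cv2.minAreaRect((q*1000).astype(np.float32)); c=np.array(c)/1000
    if s[0]<s[1]: a+=90; s=s[::-1]
    hsv=cv2.cvtColor(im,cv2.COLOR_BGR2HSV); og=m&(hsv[...,0]>5)&(hsv[...,0]<20)&(hsv[...,1]>170)
    a=np.radians(a); x=np.array([np.cos(a),np.sin(a)]); e=0
    if og.sum()>3:
        e=(np.median(P[og][:,:2],0)-c)@x
        if e<0:a+=np.pi
    return c,np.degrees((a+np.pi)%(2*np.pi)-np.pi),np.round(s,1),int(m.sum()),int(og.sum()),round(float(e),3)
E
python3 - <<'E'
from h import *
f=np.load("w0.npz"); im=cv2.imread("pics/w0.png"); c=(f["K"],f["R"],f["t"]); P=cloud(f["d"],c)
print(tray_fit(P,im,[.44,.335]))
hsv=cv2.cvtColor(im,cv2.COLOR_BGR2HSV)
og=((hsv[...,0]>5)&(hsv[...,0]<20)&(hsv[...,1]>190)).astype(np.uint8)
og[120:]=0; og[:,330:]=0;og[:,:180]=0
n,l,st,_=cv2.connectedComponentsWithStats(og); k=1+st[1:,4].argmax(); v,u=np.nonzero(l==k)
w=np.array([ray("wrist",(a,b),.006,c)[:2] for a,b in zip(u,v)])
cc,s,a=cv2.minAreaRect((w*1000).astype(np.float32)); print("stripe",cc,s,a,len(w))
co=[ray("wrist",p,.006,c)[:2].round(4) for p in [(190,104),(292,220),(402,130),(312,0)]]; print("corners",co,np.mean(co,0))
g=P[...,2]
for n in ("board z",): print(np.median(g[(np.hypot(P[...,0]-.47,P[...,1]-.25)<.02)]))
d=np.hypot(P[...,0]-.46,P[...,1]-.335)
for l in ("tin_small","cup_tan","cup_clear"):
    m=masks_of(l,"wrist")[0]; q=P[m["mask"]]; q=q[q[:,2]>.05]; print(l,m["confidence"],(q[:,:2].max(0)/2+q[:,:2].min(0)/2).round(3),np.ptp(q[:,:2],0).round(3))
for u,v in ((327,18),(386,33),(327,40)): print(P[v,u].round(3))
E
```

```text
(array([0.44637354, 0.33187366]), np.float64(-99.84166717529294), array([149.3, 129.9]), 1031, 122, -0.064)
stripe (541.677978515625, 407.2511291503906) (20.517822265625, 229.66259765625) 38.05914306640625 2182
corners [array([0.4811, 0.5054]), array([0.2926, 0.355 ]), array([0.443 , 0.1814]), array([0.6211, 0.3202])] [0.45945 0.3405 ]
0.0059863332092325
tin_small 0.94 [0.396 0.391] [0.225 0.16 ]
cup_tan 0.58 [0.499 0.223] [0.064 0.177]
cup_clear 0.76 [0.454 0.434] [0.11  0.245]
[0.509 0.311 0.542]
[0.568 0.23  0.091]
[0.567 0.3   0.038]
```

```bash
cat >> h.py <<'E'
def Q(deg): return (R.from_euler("z",deg,degrees=True)*R.from_euler("x",180,degrees=True)).as_quat()
def d2(deg): return np.array([np.cos(np.radians(deg)),np.sin(np.radians(deg))])
def snap(tag):
    c=cal("wrist"); im,d=capture("wrist"); cv2.imwrite(f"pics/{tag}.png",im); return c,im,cloud(d,c)
def pts(c,labels,n="wrist"):
    z=dict(drying_board=0,stripe=.006,loaded_tray=.006,pocket_orange=.021,pocket_plain=.021,carrier_grip=.2775,carrier_orange_end=.2275,saddle_plane=.05)
    o={}
    for l in labels:
        r=spot_point(l,n)
        if r: o[l]=ray(n,r[0]["uv"],z.get(l,0),c)[:2]; print(l,round(r[0]["confidence"],2),np.round(r[0]["uv"]),o[l].round(4))
    return o
E
python3 - <<'E'
from h import *
c0=np.array([.441,.336])
for off in (0,180):
    for k in np.linspace(-101,38,5):
        p=c0-.042*d2(k); j=solve_ik([*p,.016],Q(k+off)); print(off,round(k),None if j is None else np.round(j,2))
    j=solve_ik([.46,.34,.25],Q(off-142+90)); print("place",None if j is None else np.round(j,2))
move_to([.38,.33,.26],Q(0))
c,im,P=snap("w1")
o=pts(c,["loaded_tray","pocket_orange","pocket_plain","stripe","drying_board"])
for z0 in (.050,.053): print(tray_fit(P,im,c0,z0,.066,.086))
print(get_obs()["time"])
E
```

```text
0 -101 [-0.09  1.02 -1.23  1.84  1.07  1.14  1.23]
0 -66 [-1.21  0.81  0.75  1.91 -0.8   0.76 -2.72]
0 -32 [-0.99  0.68  0.35  1.97 -0.41  0.56 -2.48]
0 3 [-0.92  0.65  0.27  2.02 -0.33  0.51 -1.92]
0 38 [-0.83  0.63  0.2   2.04 -0.25  0.49 -1.36]
place [-1.25  0.56  0.95  1.62 -0.48  1.21 -2.67]
180 -101 [-0.8   0.69  0.09  1.85 -0.1   0.61 -0.84]
180 -66 [-0.75  0.67 -0.02  1.9   0.03  0.57 -0.38]
180 -32 [-0.7   0.65 -0.11  1.97  0.13  0.53  0.12]
180 3 [-0.05  0.95 -1.23  2.01  1.08  1.05 -0.19]
180 38 [-0.    0.94 -1.23  2.03  1.09  1.04  0.45]
place [-0.66  0.4  -0.03  1.62  0.01  1.12 -0.03]
loaded_tray 0.97 [312. 104.] [0.4407 0.3381]
pocket_orange 0.67 [348. 110.] [0.4354 0.2985]
pocket_plain 0.69 [274.  96.] [0.4496 0.3781]
stripe 0.87 [245.   3.] [0.5416 0.4064]
(array([0.43858929, 0.33314948]), np.float64(-99.43219757080075), array([154.9, 108.4]), 2209, 342, -0.064)
(array([0.4387532 , 0.33374875]), np.float64(-99.48043823242188), array([153.6, 108.4]), 1844, 293, -0.065)
4.95
```

View pics/w1.png

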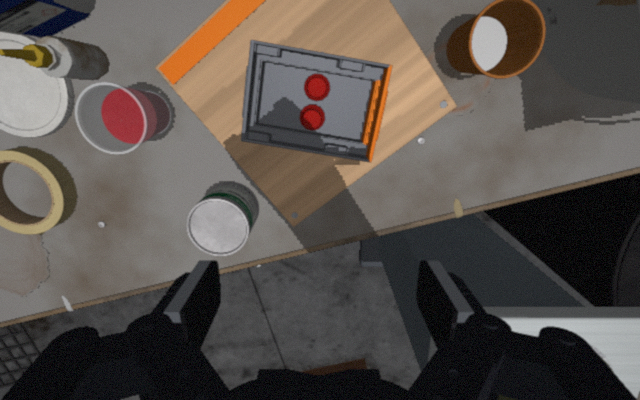

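```bash
python3 - <<'E'
from h import *
c=cal("wrist")
co=np.array([ray("wrist",p,.056,c)[:2] for p in [(252,40),(390,66),(370,160),(242,140)]])
print(co.round(4)); ce=co.mean(0); v=co[1]+co[2]-co[0]-co[3]; w=co[0]+co[1]-co[2]-co[3]
yaw=np.degrees(np.arctan2(v[1],v[0])); yw=np.degrees(np.arctan2(w[1],w[0])); print(ce,yaw,yw-90,np.hypot(*v)/2,np.hypot(*w)/2)
yaw=(yaw+yw-90)/2; ce=(ce+[.4407,.3365])/2
np.save("tray.npy",[*ce,yaw]); print(ce,yaw)
p=ce-.040*d2(yaw)
move_to([*p,.12],Q(yaw+180)); grip(.012); print(get_obs()["gripper_width"])
f0=get_obs()["force"]
print(movel([*p,.017],speed=.08,until_force=4)); o=get_obs(); print(o["position"],o["force"]-f0)
if o["position"][2]<.022:
    grip(.031); o=get_obs(); print(o["gripper_width"],o["force"]-f0,o["ft_torque"])
print(o["time"],o["joints"])
E
```

```text
[[0.5007 0.3924]
 [0.4779 0.2626]
 [0.3872 0.2775]
 [0.4078 0.4081]]
[0.4434033  0.33515009] -99.4552364460455 -99.46446741733816 0.13203955938292156 0.09303848596916779
[0.44205165 0.33582504] -99.45985193169183
0.012176574096591617
False
[0.44890392 0.3755256  0.01751731] [ 0.36113815  1.12570728 -0.06521782]
0.030743914552565775 [-0.54453921  1.27701188  1.02907577] [-0.00029346  0.07244114  0.03025812]
8.5833 [-0.75809401  0.68859118  0.03126522  1.84822682 -0.03495455  0.60484826
 -0.87032946]
```

```bash
python3 - <<'E'
from h import *
t=np.load("tray.npy"); c0=t[:2]; c1=np.array([.461,.340]); y0,y1=t[2],38.06
f0=get_obs()["force"]; n=9; mx=0
for k in range(1,n+1):
    s=k/n; y=y0+(y1-y0)*s; p=c0+(c1-c0)*s-.040*d2(y)
    movel([*p,.017],Q(y+180),speed=.022)
    o=get_obs(); print(k,round(o["time"],2),(o["force"]-f0).round(1),o["position"].round(3),o["gripper_width"].round(4))
print(o["joints"].round(2))
grip(.012); q=o["position"]
movel([q[0],q[1],.13],speed=.15)
p=c1-.09*d2(y1); move_to([*p,.26],Q(y1))if 0 else movel([*(c1+.08*d2(y1)),.26],Q(y1+180),speed=.25)
c,im,P=snap("w2"); print(tray_fit(P,im,c1,.052,.066,.09)); pts(c,["loaded_tray","pocket_orange","pocket_plain","stripe"])
print(get_obs()["time"])
E
```

```text
Traceback (most recent call last):
AttributeError: 'float' object has no attribute 'round'
```

```bash
python3 - <<'E'
from h import *
t=np.load("tray.npy"); c0=t[:2]; c1=np.array([.461,.340]); y0,y1=t[2],38.06
f0=get_obs()["force"]; n=9; mx=0
for k in range(2,n+1):
    s=k/n; y=y0+(y1-y0)*s; p=c0+(c1-c0)*s-.040*d2(y)
    movel([*p,.017],Q(y+180),speed=.022)
    o=get_obs(); print(k,round(o["time"],2),(o["force"]-f0).round(1),o["position"].round(3),round(o["gripper_width"],4))
print(o["joints"].round(2))
grip(.012); q=o["position"]
movel([q[0],q[1],.13],speed=.15)
movel([*(c1+.08*d2(y1)),.26],Q(y1+180),speed=.25)
c,im,P=snap("w2"); print(tray_fit(P,im,c1,.052,.066,.09)); pts(c,["loaded_tray","pocket_orange","pocket_plain","stripe"])
print(get_obs()["time"])
E
```

```text
2 9.66 [ 0.9 -1.7 -0.3] [0.432 0.374 0.017] 0.0309
3 10.2 [-0.8 -1.5  0.9] [0.425 0.369 0.017] 0.0313
4 10.75 [-5.3 -1.5  3.6] [0.418 0.363 0.017] 0.0308
5 11.32 [-4.2 -1.9  3. ] [0.416 0.354 0.017] 0.031
6 11.93 [-3.4 -2.8  3.2] [0.415 0.344 0.017] 0.0307
7 12.55 [-4.9 -3.7  3.4] [0.417 0.334 0.017] 0.031
8 13.2 [-3.8 -3.1  3.3] [0.422 0.324 0.017] 0.0309
9 13.88 [-3.4 -3.4  3.4] [0.43  0.315 0.017] 0.0311
[-0.27  0.71 -0.64  1.98  0.68  0.67  0.89]
(array([0.46694302, 0.32392456]), np.float64(-0.23834991455078555), array([155. , 100.4]), 1814, 347, -0.064)
loaded_tray 0.87 [298.  80.] [0.4697 0.3182]
pocket_orange 0.79 [276. 108.] [0.5067 0.3188]
pocket_plain 0.69 [327.  44.] [0.4232 0.3215]
stripe 0.6 [322. 176.] [0.5377 0.4065]
16.2083
```

View pics/w2.png

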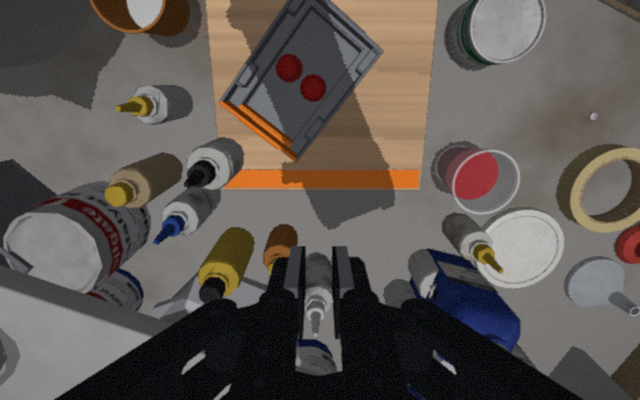

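```bash
python3 - <<'E'
from h import *
c0=np.array([.4665,.322]); c1=np.array([.461,.340]); y0,y1=0.,38.06
p=c0-.042*d2(y0)
movel([*p,.15],Q(y0+180),speed=.25); f0=get_obs()["force"]
hit=movel([*p,.017],speed=.1,until_force=4); print("hit",hit,get_obs()["position"])
if not hit:
    for w in (.03,.035):
        grip(w); o=get_obs(); print(round(o["gripper_width"],4),(o["force"]-f0).round(1),o["ft_torque"].round(2))
    w=o["gripper_width"]
    if w<.0343: grip(w-.001)
    n=4
    for k in range(1,n+1):
        s=k/n; y=y0+(y1+4-y0)*s; p=c0+(c1-c0)*s-.042*d2(y)
        movel([*p,.017],Q(y+180),speed=.022)
        o=get_obs(); print(k,round(o["time"],2),(o["force"]-f0).round(1),o["ft_torque"].round(2),round(o["gripper_width"],4))
    grip(.012); q=o["position"]
    movel([q[0],q[1],.13],speed=.15)
    movel([*(c1+.04*d2(y1)),.27],Q(y1+180),speed=.25)
    c,im,P=snap("w3"); print(tray_fit(P,im,c1,.052,.066,.09)); pts(c,["loaded_tray","pocket_orange","pocket_plain","stripe"])
print(get_obs()["time"])
E
```

```text
hit False [0.42479704 0.32228447 0.01753809]
0.0299 [-0.6 -1.1 -0.8] [ 0.03 -0.02  0.  ]
0.0352 [-0.2 -1.7 -0.1] [-0.17 -0.04 -0.03]
1 19.38 [0.6 0.8 0.5] [ 0.11 -0.09 -0.04] 0.0347
2 19.72 [ 0.8  2.1 -0.2] [ 0.46 -0.28  0.05] 0.0349
3 20.05 [ 2.6  3.2 -0. ] [ 0.45 -0.54  0.09] 0.035
4 20.38 [ 0.5 -0.4  3.5] [-0.15 -0.11 -0.04] 0.0351
(array([0.47059512, 0.32439697]), np.float64(8.50074005126953), array([154.3, 102.8]), 1697, 295, 0.06)
loaded_tray 0.68 [301. 115.] [0.4675 0.3192]
pocket_orange 0.88 [282. 144.] [0.5048 0.3221]
pocket_plain 0.65 [319.  80.] [0.4245 0.3122]
stripe 0.9 [321. 203.] [0.5377 0.404 ]
22.6833
```

View pics/w3.png

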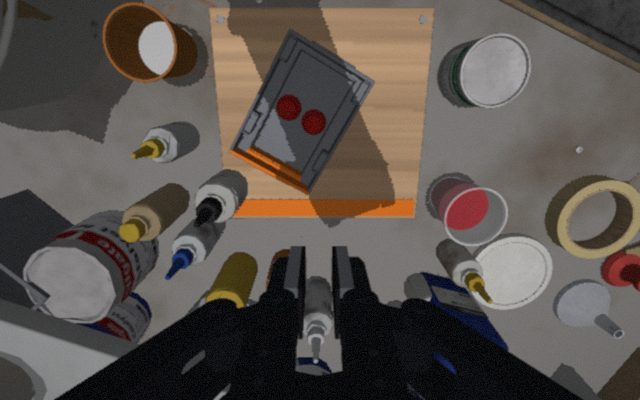

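```bash
cat > push.py <<'E'
from h import *
def push(c0,y0,y1,x,rc,tag,w=None,n=5):
    """fingers at tray x in a pocket, turn tray from y0 to y1 about a point at tray x=-rc"""
    c0=np.asarray(c0); B=c0-rc*d2(y0); p=c0+x*d2(y0)
    movel([*p,.14],Q(y0+180),speed=.25); f0=get_obs()["force"]
    hit=movel([*p,.018],speed=.1,until_force=4); print("hit",hit,get_obs()["position"])
    if hit: return
    for g in ([w] if w else (.037,.041,.045,.049,.053)):
        grip(g); o=get_obs(); a=o["gripper_width"]; print("w",g,round(a,4),(o["force"]-f0).round(1))
        if a<g-.0007: grip(a-.0008); break
    for k in range(1,n+1):
        y=y0+(y1-y0)*k/n
        movel([*(B+(rc+x)*d2(y)),.018],Q(y+180),speed=.03)
        o=get_obs(); print(round(y,1),(o["force"]-f0).round(1),round(o["gripper_width"],4))
    grip(.012); q=o["position"]
    movel([q[0],q[1],.13],speed=.2)
    movel([.492,.365,.27],Q(38.06+180),speed=.3)
    look(tag)
def look(tag):
    c,im,P=snap(tag); print(tray_fit(P,im,[.461,.34],.052,.066,.09)); pts(c,["loaded_tray","pocket_orange","pocket_plain","stripe"])
    print(get_obs()["time"])
E
python3 - <<'E'
from push import *
push([.4675,.321],8.5,39,.038,.058,"w4")
E
```

```text
hit False [0.50541117 0.32697143 0.01864912]
w 0.037 0.0372 [-0.3 -1.5  2. ]
w 0.041 0.0398 [ 2.1 -2.3 -0.4]
14.6 [ 0.7 -0.3 -0.1] 0.0391
20.7 [ 1.3 -1.4  0.9] 0.039
26.8 [ 0.6 -0.9  0.6] 0.0389
32.9 [ 2.2 -1.   1.4] 0.0392
39.0 [ 1.6 -1.2  1.3] 0.0395
(array([0.45739365, 0.35447552]), np.float64(39.75761032104492), array([154.2, 108.8]), 1781, 256, 0.058)
loaded_tray 0.7 [327. 121.] [0.4539 0.3476]
pocket_orange 0.8 [327. 159.] [0.4872 0.3742]
pocket_plain 0.75 [326.  82.] [0.4212 0.3198]
stripe 0.7 [321. 204.] [0.5383 0.4058]
29.95
```

View pics/w4.png

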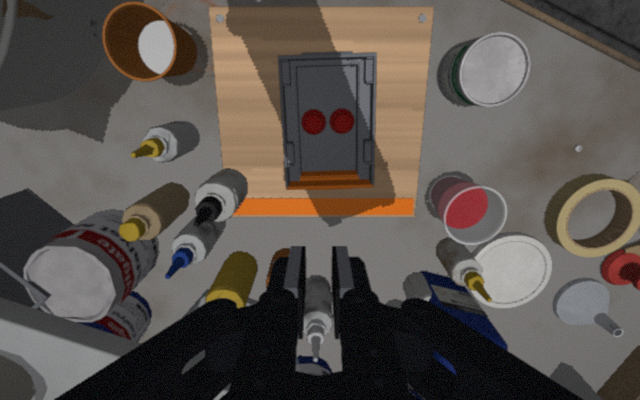

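```bash
python3 - <<'E'
from h import *
def rect(px,z):
    co=np.array([ray("wrist",p,z)[:2] for p in px]); v=co[2]+co[3]-co[0]-co[1]; w=co[1]+co[2]-co[0]-co[3]
    print(co.mean(0).round(4),"yaw v",np.degrees(np.arctan2(v[1],v[0])).round(2),"w-90",np.degrees(np.arctan2(w[1],w[0])).round(2)-90,np.hypot(*v)/2,np.hypot(*w)/2)
rect([(279,56),(376,52),(375,187),(287,190)],.056)
rect([(209,8),(433,8),(414,216),(222,216)],.006)
im=cv2.imread("pics/w4.png"); hsv=cv2.cvtColor(im,cv2.COLOR_BGR2HSV)
og=((hsv[...,0]>5)&(hsv[...,0]<20)&(hsv[...,1]>170))
for (a,b,c,d),z in (((192,222,235,425),.006),((165,194,280,380),.05)):
    v,u=np.nonzero(og[a:b,c:d]); w=np.array([ray("wrist",(x+c,y+a),z)[:2]*1000 for x,y in zip(u,v)]).astype(np.float32); print(cv2.minAreaRect(w),len(w))
cv2.imwrite("pics/w4c.png",cv2.resize(im[30:220,190:440],None,fx=3,fy=3,interpolation=cv2.INTER_CUBIC))
E
```

```text
[0.4525 0.3484] yaw v 40.17 w-90 40.19999999999999 0.1349846650335943 0.09430819404523044
[0.4595 0.3412] yaw v 37.29 w-90 38.09 0.23530596869547757 0.24006079126721444
((538.37060546875, 409.651123046875), (21.316171646118164, 223.81617736816406), 38.09333419799805) 2792Traceback (most recent call last):
  File "<stdin>", line 10, in <module>
  File "h.py", line 7, in ray
    K,Rm,t=c or cal(n); d=Rm.T@np.linalg.solve(K,[uv[0],uv[1],1.]); o=-Rm.T@t
                ~~~^^^
  File "h.py", line 5, in cal
    c=get_calibration(n); return np.array(c["mtx"],float),R.from_rotvec(np.ravel(c["rvec"])).as_matrix(),np.ravel(c["tvec"])
ValueError: time passes only in moves, steps and waits
```

```bash
python3 - <<'E'
from push import *
push([.4532,.348],40.1,37.7,.040,.058,"w5",w=.0396,n=1)
c=cal("wrist"); im=cv2.imread("pics/w5.png")
hsv=cv2.cvtColor(im,cv2.COLOR_BGR2HSV); og=((hsv[...,0]>5)&(hsv[...,0]<20)&(hsv[...,1]>170))
for a,b,e,d,z in ((195,222,235,425,.006),):
    v,u=np.nonzero(og[a:b,e:d]); w=np.array([ray("wrist",(x+e,y+a),z,c)[:2]*1000 for x,y in zip(u,v)]).astype(np.float32); print(cv2.minAreaRect(w))
cv2.imwrite("pics/w5c.png",cv2.resize(im[30:220,190:440],None,fx=3,fy=3,interpolation=cv2.INTER_CUBIC))
E
```

```text
hit False [0.48408128 0.37414155 0.01868053]
w 0.0396 0.0392 [0.  0.3 0.6]
37.7 [-2.   1.8  2.2] 0.0394
(array([0.45788205, 0.3537236 ]), np.float64(37.51653289794922), array([154. , 108.4]), 1740, 247, 0.059)
loaded_tray 0.82 [326. 122.] [0.4566 0.3477]
pocket_orange 0.88 [321. 160.] [0.4922 0.3686]
pocket_plain 0.89 [325.  80.] [0.42  0.318]
stripe 0.87 [322. 206.] [0.5399 0.4079]
34.6083
((538.4000244140625, 409.61431884765625), (21.314937591552734, 223.79891967773438), 38.0908088684082)
```

View pics/w5c.png

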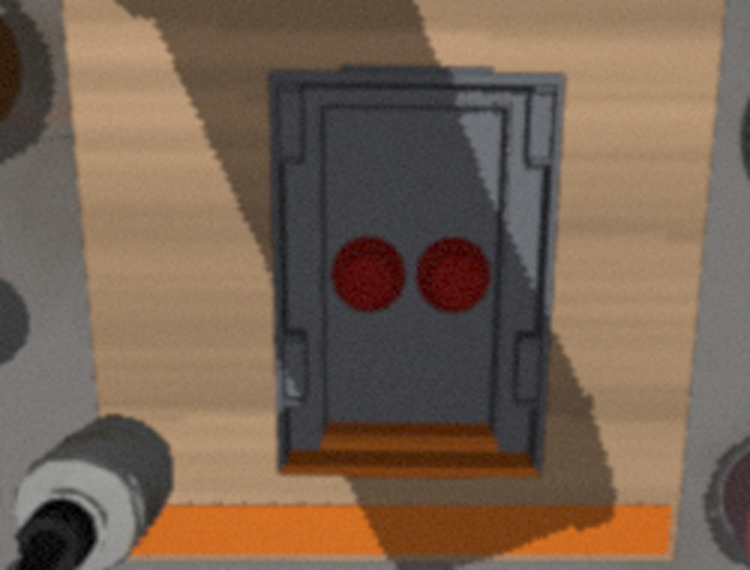

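```bash
python3 - <<'E'
from h import *
def rect(px,z):
    co=np.array([ray("wrist",p,z)[:2] for p in px]); v=co[2]+co[3]-co[0]-co[1]; w=co[1]+co[2]-co[0]-co[3]
    m=co.mean(0); print(m.round(4),"yaw",np.degrees(np.arctan2(v[1],v[0])).round(2),np.degrees(np.arctan2(w[1],w[0])).round(2)-90,np.hypot(*v)/2,np.hypot(*w)/2); return m
m=rect([(280,54),(378,54.7),(370,188),(283.3,188)],.056)
y=37.8; e=d2(y+90); print("vision minus mech crosswise",(m-[.48638,.37057])@e)
g=np.array([.535,-.025]); yc=-42
p=g+.04*d2(yc)
print(solve_ik([*p,.451],Q(yc+180)))
movel([.5,.33,.42],Q(180),speed=.3)
move_to([*p,.451],Q(yc+180))
c,im,P=snap("c1"); pts(c,["carrier_grip","carrier_orange_end"]); print(tray_fit(P,im,g,.230,.245,.09))
o=get_obs();print(o["time"],o["joints"].round(2))
for k in (-140,-130,-120): print(solve_ik([*g,.2585],Q(yc-90)))
E
```

```text
[0.4534 0.3471] yaw 37.54 37.89 0.13402577760306505 0.09404975864940655
vision minus mech crosswise 0.0017027845822338928
[ 0.45917395  0.3724619  -0.68384434  1.19000059  0.23282912  1.65519421
  0.66758375]
carrier_grip 0.98 [327. 132.] [ 0.5406 -0.0177]
carrier_orange_end 0.64 [316. 186.] [ 0.5827 -0.0698]
(array([ 0.54673499, -0.02116808]), np.float64(-51.15494537353514), array([157.9, 108.4]), 2472, 360, -0.06)
37.0167 [ 0.4   0.36 -0.59  1.19  0.2   1.65  0.7 ]
[ 0.60005775  0.44753466 -0.90573775  1.68601377  0.37509467  1.19295064
  2.00951048]
[ 0.60005775  0.44753466 -0.90573775  1.68601377  0.37509467  1.19295064
  2.00951048]
[ 0.60005775  0.44753466 -0.90573775  1.68601377  0.37509467  1.19295064
  2.00951048]
```

View pics/c1.png

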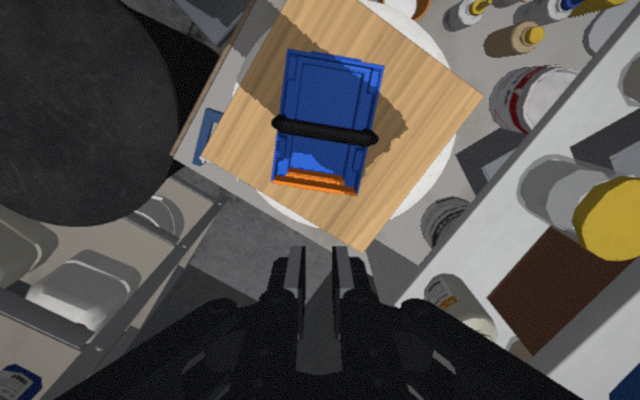

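```bash
python3 - <<'E'
from h import *
im=cv2.imread("pics/c1.png"); cv2.imwrite("pics/c1c.png",cv2.resize(im[40:205,255:400],None,fx=3.5,fy=3.5,interpolation=cv2.INTER_CUBIC))
E
```

```text
(no output)
```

View pics/c1c.png

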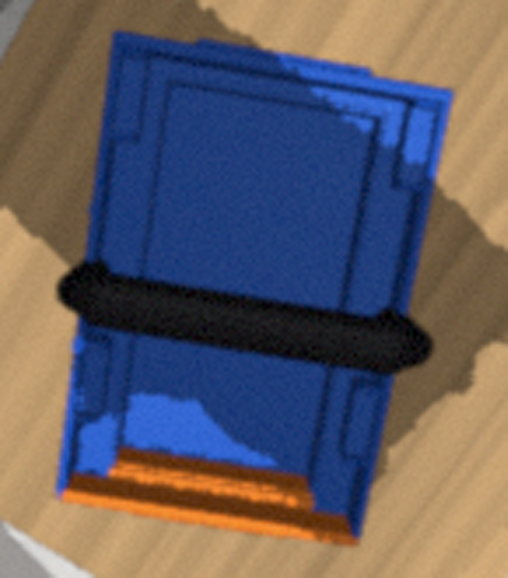

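```bash
python3 - <<'E'
from h import *
co=np.array([ray("wrist",p,.2375)[:2] for p in [(287.3,49.1),(384.1,66.3),(357,195.7),(271.6,181.7)]]); v=co[2]+co[3]-co[0]-co[1]; w=co[1]+co[2]-co[0]-co[3]
m=co.mean(0); a=np.degrees(np.arctan2(v[1],v[0])); b=np.degrees(np.arctan2(w[1],w[0]))-90; print(m.round(4),a,b,np.hypot(*v)/2,np.hypot(*w)/2)
yc=(a+b)/2; yc=(yc+180)%360-180; g=m-.0017*d2(138-90); print("g",g,yc)
assert abs(yc+51)<8
mid=(g+np.array([.5406,-.0177]))/2; print("spot diff",g-[.5406,-.0177])
psi=yc-90
grip(.06); movel([*g,.33],Q(psi),speed=.15)
print(movel([*g,.2575],speed=.1,until_force=5),get_obs()["position"])
f0=get_obs()["force"]; grip(0.0); o=get_obs(); print("w",o["gripper_width"],(o["force"]-f0).round(1),o["position"],o["time"])
if o["gripper_width"]>.010:
    z=o["position"][2]; np.save("gz.npy",z)
    movel([*g,.37],speed=.15); o=get_obs(); print("w",o["gripper_width"],(o["force"]-f0).round(1),o["time"],o["joints"].round(2))
E
```

```text
[ 0.5404 -0.0192] -50.93998737456134 -51.36412494828392 0.13386413051533777 0.09456543181201396
g [ 0.53930368 -0.0204615 ] -51.15205616142265
spot diff [-0.00129632 -0.0027615 ]
False [ 0.53966523 -0.02028772  0.25805417]
w 0.012855065631574373 [-0.3 -0.5  3.4] [ 0.53933618 -0.02030337  0.25786154] 40.45
w 0.012936663685485211 [ 0.7 -0.8 -3.7] 41.35 [ 0.6   0.38 -0.93  1.46  0.31  1.45  1.92]
```

```bash
python3 - <<'E'
from h import *
z0=float(np.load("gz.npy"))-.1375; G=np.array([.4544,.3458]); q=Q(37.75+90); print("seat z",z0)
movel([*G,.30],q,speed=.2)
movel([*G,z0+.022],speed=.15); wait(.2); f0=get_obs()["force"]
hit=movel([*G,z0-.001],speed=.03,until_force=5); o=get_obs(); print(hit,o["position"],"dz",o["position"][2]-z0,(o["force"]-f0).round(1),o["time"],round(o["gripper_width"],4))
im,_=capture("side"); cv2.imwrite("pics/p1.png",cv2.resize(im[130:290,220:420],None,fx=3.5,fy=3.5,interpolation=cv2.INTER_CUBIC))
E
```

```text
seat z 0.12036153903581465
True [0.45419167 0.34563048 0.12032729] dz -3.425396317570384e-05 [ 0.7 -1.2  7.6] 45.5083 0.0129
```

View pics/p1.png

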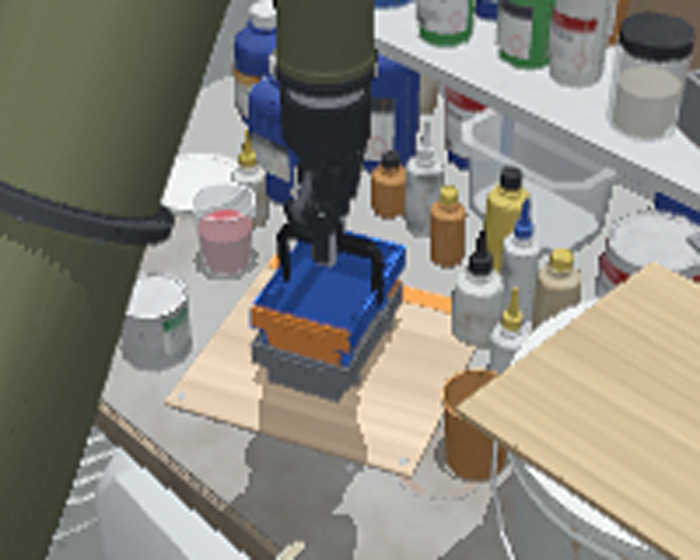

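```bash
python3 - <<'E'
from h import *
p=get_obs()["position"].copy()
grip(.05); movel([*p[:2],.20],speed=.1); movel([*(p[:2]+.10*d2(37.75+180+90)),.30],speed=.25); wait(.3)
c,im,P=snap("f1"); print(get_obs()["time"])
m=(P[...,2]>.085)&(P[...,2]<.115)&(np.hypot(P[...,0]-.454,P[...,1]-.346)<.09)
q=P[m]; x=(q[:,:2]-[.4544,.3458])@d2(37.75); y=(q[:,:2]-[.4544,.3458])@d2(127.75)
for n,s in dict(plainx=x>.055,orx=x<-.055,py=y>.042,my=y<-.042).items(): print(n,s.sum(),np.percentile(q[s,2],[50,90]).round(4) if s.any() else None)
print(tray_fit(P,im,[.4544,.3458],.094,.112,.09))
pts(c,["tin_small","cup_tan","cup_clear","stripe"])
im2,_=capture("scene"); cv2.imwrite("pics/f2.png",np.vstack([im[:300],cv2.resize(im2[200:350,180:400],(640,436))])[:600] if 0 else im)
E
```

```text
48.025
plainx 1041 [0.0985 0.1003]
orx 902 [0.0987 0.1002]
py 978 [0.0986 0.1002]
my 700 [0.099  0.1004]
(array([0.45458371, 0.34911859]), np.float64(-141.47958374023438), array([174.8, 120.9]), 2391, 568, -0.067)
cup_tan 0.79 [265. 203.] [0.5011 0.1635]
stripe 0.95 [409.  73.] [0.5415 0.4073]
```

View pics/f1.png

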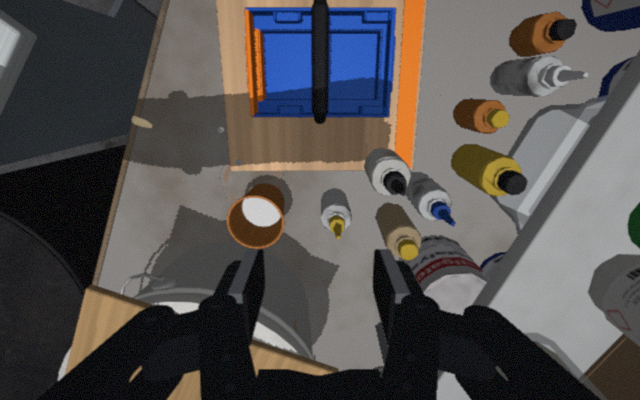

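```bash
python3 -c "
from station import *
print(close_job(), get_obs()['time'])"
```

```text
the job is handed in; nothing more can be done
the job is handed in; nothing more can be done
```

The grey tray is turned so its orange end faces the board's stripe. The blue carrier is seated on it the opposite way round, and the job was handed in at about 48 s.

- **Turning the tray:** It took four pushes from inside the pockets. On the first two the tray lagged behind the fingers. Spreading the fingers until they just touched the pocket walls made the last two accurate; that contact squeezed the walls for a moment. Pushing forces stayed around 5 N.
- **Tray position:** The tray's final yaw measured about 37.7°, against 38.1° for the stripe. It stands wholly on the board, about 8 mm from its centre.
- **Stacking the carrier:** I lifted the carrier by its handle and lowered it until it touched, within 0.1 mm of the height expected for seated feet. After I let go, its rim measured about 0.100 m high on all four sides, as it should for level seating. Its orange end points at about -141.5°, opposite the grey tray's within about 1°.
- **Bystanders:** The tan cup had not moved by the last check. The tin and clear cup were out of that last view. They looked undisturbed in the side picture taken just before release, but I did not measure them again.
- **Disagreements in the readings:** The wrist camera read about 1.7 mm off crosswise from what finger contact showed, and I corrected for that. The rectangle fitted to the depth readings also came out too large, so for the placing I used hand-picked rim corners for the centres.

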